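# Lift the hearing aid filter tray out of its case and hold it level

## Robot

A 7-joint arm with a two-finger parallel gripper is mounted at the origin on the work surface. World frame = base frame: x ahead of the robot, y to its left, z up, the work surface at z = 0. Lengths are in m, angles in rad, forces in N, time in s.
With the tool pointing down it reaches from about 0.4 to 0.925 m from the base axis. Payload 4.1 kg.
Tool frame: the origin (TCP) lies midway between the tips of the shut fingers; the grasp point (between the pads) lies r.grasp_offset behind it (r.grasp_offset is the distance from the TCP to the grasp point, in m); x points along the fingers, z is the direction in which the jaws open and shut, and the axes are right-handed (so a half turn about x gives the same grasp; the last joint's range is limited). The gripper opens to 85 mm and grips with 20 to 120 N. Pads are 22 mm wide; open, the fingers measure 114 mm over their backs; the gripper's body (76 mm by 85 mm) begins 54 mm behind the grasp point. The pads swing forward as they close: fully open they stand 13 mm farther back than shut.
Start: joints at [1.148, 0.398, 0.045, 1.537, -0.019, 1.207, -0.051], TCP at [0.207, -0.616, 0.231] pointing down, gripper open.
Joint ranges: [-2.82, 2.82], [-0.49, 2.23], [-1.37, 1.46], [0, 2.46], [-1.36, 4.5], [0.23, 2], [-2.94, 2.94]. Speed limits (rad/s): [2.57, 2.57, 3.14, 3.14, 3.14, 3.14, 3.14].

## Interface

Orientations are given as a rotation vector (axis times angle).
In Python, from bench import r gives the robot as it stands.
- The arm moves only by the shell command python3 -m crank 'ROWS' [FORCE]. ROWS is JSON, a list that holds one entry, the list of rows, each a list of 7 numbers: the turn, a rotation vector about the world's x, y, z in degrees, then the shift along the world's x, y, z in mm, then the closure, from 0 (fully open) to 1 (shut). A call has 1 to 8 rows; each row shifts and turns the pose as measured when the row begins; what a row does not reach is not made up. A row lasts 1/10 s, in which the tool goes at most 50 mm and 8.59 degrees, less where a joint would pass 70% of its speed; a pose out of reach is approached as far as the arm can. A call with a gripper value outside its range is refused whole. The fingers move at their own pace and stop on an object; FORCE is the grip in N (left out, the last holds). Time passes only in rows, so rows that do not move let the fingers close. It gives the time, the measured TCP pose, the force and the opening at its end, in the units of the state.
- r.sense(): the state, without advancing time (a new reading comes with each control period).
- r.grab_frame(name): name is "side" or "top" or "wrist"; returns a dict with "frame" (400x640x3 uint8, blue, green, red), "vfov" (degrees; the focal length in pixels is half the picture's height over the tangent of half this angle, whatever the lens; pixels are square), "cx", "cy" (the principal point, pixels), "rvec" (rotation vector, rad) and "tvec" (3), from world to camera coordinates, as OpenCV has them. Camera axes: x right, y down, z forward; pixel columns grow to the right and rows downward; lengths in m; the calibration is good to about 2 mm. A picture is of the moment at which its call begins. There is no depth.
- r.job_done(): hands the job in, once; it reports no verdict.
Trained networks look in the newest picture that a camera, given by its name, has taken for a name from the list of things; names that differ only in an ending like _2 or _b are one class to them, and where a whole thing is asked for, a point or a joint stands for the part that bears it (a point fixed in the world has none). Each returns a list of dicts, best first, with "score" (0 to 1); they miss things now and then, are a little off and sometimes report something else, mostly with a low value. They report only what shows in the picture. A call takes as long as a camera call. They do not tell look-alikes from the thing itself.
- r.find_in(camera, query): "centre" ([x, y, z] in m, in world coordinates, good to about 4 mm: the middle of the surface that is visible of it).
The state is a dict: "clock": time; "qpos": joint angles; "qvel": joint speeds; "effort": joint torques, N m; "tcp_pos": TCP position; "orientation": TCP orientation; "wrist_force": force on the tool from outside, world axes, zero at the start; "torque": the same for the moment, N m; "finger_gap": opening from 0.0 (shut) to 1.0 (fully open).
Only numpy, scipy, OpenCV 4.12 (cv2) and the standard library are available. Lean on these libraries where they do the work, as an engineer would, in place of code of your own. Each camera call takes 0.05 s, during which the arm holds its last target.

## Task

Lift the loose lid off the slim aluminium case and lay it gently, right way up and flat, on the middle of the round silicone pad. Then lift the tray out of the case with the three filter holders lying in it, and hold it level and still, with its underside more than 10 cm above the table, for at least three seconds so that a filter can be chosen. Finish while still holding it there, with nothing spilled; keep the tray from tipping on the way and leave the bottle, the flashlight and the glasses case where they are.

Things in the scene. Friction and masses are not known exactly. Their poses are not given: they have to be found in the camera images.
- case: Open slim aluminium case, 168 x 70 x 46 mm (x, y, z), walls and floor 4 mm thick; it stands fixed on the table. Origin: centre of its underside, x along its length, z up. Its length lies within 0.75 rad of the world x axis. The lid closes it at the start; the tray stands on its floor. It and the pad may change sides.
- lid: Loose aluminium lid, 120 g, held by gravity only. From below: a step 155 x 57 x 4 mm that drops into the case with 2.5 mm play, a plate 172 x 74 x 3 mm on the case rim, and in the middle an upright grip bar 12 mm thick along x, 36 mm along y, 22 mm high (7 to 29 mm above the origin). Origin: centre of the step underside, 42 mm above that of the case when closed; x along its length, z up.
- tray: Loose grey plastic tray in the case, under the lid at first, 90 g: 152 x 54 mm (x, y), floor 3 mm, walls 2.5 mm thick, 13 mm high; 4 mm play all round. Mid-tray an upright tab to grip: 10 mm thick along x, 28 mm along y, top 35 mm above the origin (7 mm below the case rim). 13 mm high partitions at x = 41 and -41 mm close off the end bays; beside the tab it is empty. Origin: centre of underside, x lengthwise.
- holder_a: White and grey plastic hearing aid filter holder, a small stick 8 x 38 x 7 mm (its x, y, z), lying loose in the end bay on the +x side of the tray. Origin at the centre of its underside, z up, y along the stick.
- holder_b: White and grey plastic hearing aid filter holder, a small stick 8 x 38 x 7 mm (its x, y, z), lying loose in the end bay on the +x side, beside its twin, of the tray. Origin at the centre of its underside, z up, y along the stick.
- holder_c: White and grey plastic hearing aid filter holder, a small stick 8 x 38 x 7 mm (its x, y, z), lying loose in the end bay on the -x side of the tray. Origin at the centre of its underside, z up, y along the stick.
- pad: Round pale grey silicone pad, 140 mm in diameter, 4 mm thick, fixed on the table. Origin at the centre of its underside.
- bottle: Clear glass bottle with a cork, 60 mm in diameter, 142 mm high, standing; not to be disturbed. Origin at the centre of its underside, z up.
- flashlight: Black plastic flashlight lying on the table, 150 mm long (x), 36 mm in diameter; not to be disturbed. Origin below its middle, on the table.
- glasses_case: Closed dark brown glasses case, 160 x 62 x 38 mm (x, y, z), lying on the table; not to be disturbed. Origin at the centre of its underside.
Mind the look-alikes: they are no part of the job. Leave any orange look-alike of the lid alone.

How it is judged:
By the outcome, as a careful person would: the job done as asked, in the order asked, and still so for the second after the job is handed in, while the arm keeps its last pose, push and grip.
It also fails if it takes over 64 s, if anything falls off the work surface, if the arm or the gripper's body presses on something with over 40 N, if the wrist force passes 120 N, or if a joint passes its speed limit or range.

## Working session

There is one attempt and no reset: what is moved stays moved. The work goes in short steps, Python scripts to look and compute and a shell command to move; the robot and the scene stay as the last step left them, time stands still between calls to the robot, and variables do not carry over. Pictures are saved under pics/ and viewed, and the job is handed in when it is done.

```bash
ls; mkdir -p pics; python3 - <<'E'
from bench import r
import cv2
print(r.grasp_offset)
s=r.sense(); print({k:(v if not hasattr(v,'__len__') else [round(float(a),3) for a in v]) for k,v in s.items()})
for n in("top","side"):
    f=r.grab_frame(n); cv2.imwrite(f"pics/{n}0.png",f["frame"]); print(n,f["vfov"],f["cx"],f["cy"],f["rvec"],f["tvec"])
    for q in("lid","pad","case","bottle","flashlight","glasses_case"):
        print(q,[( [round(float(a),3) for a in d["centre"]],round(d["score"],2)) for d in r.find_in(n,q)])
E
```

```text
pics
0.0187
{'clock': 0.0, 'qpos': [1.148, 0.399, 0.045, 1.538, -0.019, 1.207, -0.051], 'qvel': [-0.002, 0.0, -0.002, -0.0, -0.001, -0.0, 0.001], 'effort': [-0.0, -47.513, 1.365, -25.422, 0.012, 0.009, 0.0], 'tcp_pos': [0.207, -0.616, 0.23], 'orientation': [0.968, 1.347, -0.967], 'wrist_force': [0.062, -0.008, -0.164], 'torque': [-0.026, -0.031, -0.009], 'finger_gap': 1.0004171703411824}
top 52.652604431620745 320.49406988661207 200.23546629629894 [ 2.09171353 -2.1549705   0.15540818] [0.03074631 0.57068142 1.1349264 ]
lid [([0.41, 0.369, 0.008], 0.95), ([0.352, 0.113, 0.002], 0.68), ([0.571, 0.184, 0.054], 0.67), ([0.361, -0.113, 0.008], 0.6)]
pad [([0.607, -0.131, 0.007], 0.78)]
case []
bottle [([0.683, 0.436, 0.089], 0.97)]
flashlight [([0.775, -0.057, 0.037], 0.89)]
glasses_case [([0.599, -0.458, 0.041], 0.91)]
side 53.26274885084236 317.79524982480524 199.44815132899888 [ 0.59716436 -2.58445451  1.24451846] [0.5099595  0.20969888 0.95025081]
lid [([0.416, 0.386, 0.008], 0.97), ([0.352, 0.129, 0.008], 0.85), ([0.573, 0.191, 0.049], 0.67), ([0.363, -0.106, 0.007], 0.56)]
pad [([0.612, -0.123, 0.003], 0.95)]
case [([0.54, 0.214, 0.021], 0.71), ([0.675, 0.463, 0.08], 0.17)]
bottle [([0.676, 0.462, 0.084], 0.69)]
flashlight [([0.767, -0.047, 0.031], 0.76)]
glasses_case [([0.6, -0.439, 0.037], 0.59)]
```

View pics/top0.png

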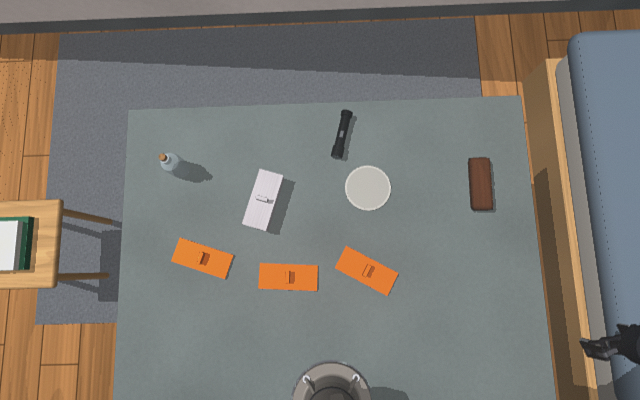

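View pics/side0.png

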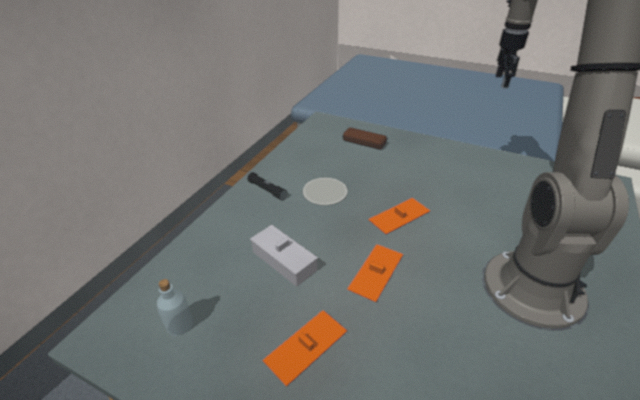

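The task's lid is the aluminium one closing the case, at top (263,200) and side (285,250). The look-alikes are the three orange lids lying on the table, at top (203,258), (289,277) and (367,270). The pad is at top (368,188). Next I'll check the choice in a close crop and measure it.

```bash
cat > h.py <<'E'
import numpy as np, cv2
from scipy.spatial.transform import Rotation as R
def K(f):
    F=f["frame"].shape[0]/2/np.tan(np.radians(f["vfov"])/2)
    return np.array([[F,0,f["cx"]],[0,F,f["cy"]],[0,0,1]])
def proj(f,P):
    return cv2.projectPoints(np.asarray(P,float).reshape(-1,3),np.array(f["rvec"],float),np.array(f["tvec"],float),K(f),None)[0].reshape(-1,2)
def back(f,uv,z):
    M=R.from_rotvec(f["rvec"]).as_matrix(); t=np.array(f["tvec"],float)
    uv=np.asarray(uv,float).reshape(-1,2)
    d=np.c_[uv,np.ones(len(uv))]@np.linalg.inv(K(f)).T@M
    c=-M.T@t
    return c+d*((z-c[2])/d[:,2])[:,None]
E
python3 - <<'E'
from bench import r
from h import *
f=r.grab_frame("top"); g=r.grab_frame("side")
for n,fr,w,z in(("top",f,(230,150,300,245),.049),("side",g,(240,210,330,290),.049)):
    a,b,c,d=w; cr=fr["frame"][b:d,a:c]
    cv2.imwrite(f"pics/crop_{n}.png",cv2.resize(cr,None,fx=7,fy=6 if 0 else 6,interpolation=cv2.INTER_CUBIC))
im=f["frame"]; hsv=cv2.cvtColor(im,cv2.COLOR_BGR2HSV)
m=((im.min(2)>165)).astype(np.uint8)
n,l,s,c=cv2.connectedComponentsWithStats(m)
for i in range(1,n):
    if 150<s[i,4]<5000:
        cn=cv2.findContours((l==i).astype(np.uint8),0,2)[0][0]
        z=.049 if c[i][0]<320 else .004
        P=back(f,cn.reshape(-1,2),z)[:,:2].astype(np.float32)
        print(s[i],c[i],cv2.minAreaRect(P),cv2.minEnclosingCircle(P))
E
```

```text
[ 345  166   46   45 1607] [367.34038581 187.49782203] ((0.6127691864967346, -0.12958654761314392), (0.13686880469322205, 0.13668741285800934), 87.83164978027344) ((0.6146007776260376, -0.12880174815654755), 0.07026588171720505)
[ 242  169   41   62 1438] [261.97148818 199.34214186] ((0.5803791284561157, 0.1849839687347412), (0.07482476532459259, 0.17310912907123566), 72.03723907470703) ((0.5801572799682617, 0.18424828350543976), 0.09178232401609421)
[  0 221  18  50 765] [  7.35163399 243.76732026] ((0.46918660402297974, 0.9308508038520813), (0.14574162662029266, 0.05081963539123535), 5.689351558685303) ((0.4684610068798065, 0.9381338357925415), 0.07518280297517776)
```

View pics/crop_top.png

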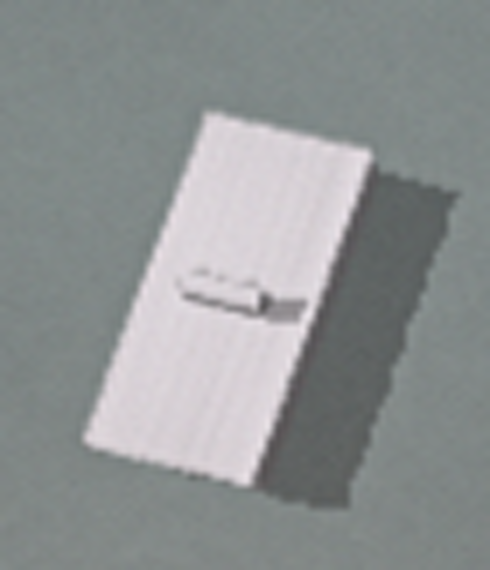

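View pics/crop_side.png

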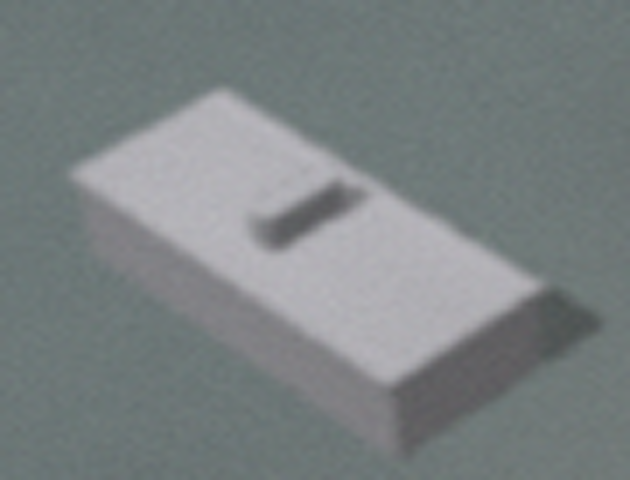

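The close crop shows an aluminium-coloured lid sitting on the case, with a grip bar across its middle, so this is the right one. It lies at about (0.580, 0.185) with a yaw of -18°. Next: the turn needed to line up the jaws, and some refinement.

```bash
python3 - <<'E'
from bench import r
from h import *
s=r.sense(); M=R.from_rotvec(s["orientation"]).as_matrix(); print(M.round(3))
y=np.radians(-18); z=np.array([np.cos(y),np.sin(y),0]); x=np.array([0,0,-1.])
for sg in(1,-1):
    T=np.c_[x,np.cross(sg*z,x),sg*z]
    print(sg,np.degrees(R.from_matrix(T@M.T).as_rotvec()).round(2))
# flashlight ends etc and overlay
f=r.grab_frame("top"); print(back(f,[(348,110),(337,158)],.018)[:,:2].round(3)); 
E
```

```text
[[ 0.     0.948  0.318]
 [-0.     0.318 -0.948]
 [-1.    -0.     0.   ]]
1 [1.000e-02 1.000e-02 5.345e+01]
-1 [ 1.0000e-02 -1.0000e-02 -1.2655e+02]
[[ 0.859 -0.079]
 [ 0.706 -0.04 ]]
```

```bash
python3 -m crank '[[[0,0,3,30,32,0,0],[0,0,3,30,32,0,0],[0,0,3,30,32,0,0],[0,0,3,30,32,0,0],[0,0,3,30,32,0,0],[0,0,3,30,32,0,0],[0,0,3,30,32,0,0],[0,0,3,30,32,0,0]]]' 40
python3 -m crank '[[[0,0,3,14,40,0,0],[0,0,3,14,40,0,0],[0,0,3,14,40,0,0],[0,0,3,14,40,0,0],[0,0,3,14,40,0,0],[0,0,3,14,40,0,0],[0,0,3,14,40,0,0],[0,0,3,14,40,0,0]]]'
```

```text
clock: 1.65
tcp_pos: [0.4453, -0.3572, 0.2324]
orientation: [0.641, 1.469, -0.654]
wrist_force: [1.1, -0.8, 0.0]
finger_gap: 1.001
clock: 2.45
tcp_pos: [0.5635, -0.0245, 0.2346]
orientation: [0.302, 1.537, -0.313]
wrist_force: [0.6, -0.1, -0.3]
finger_gap: 1.004
```

```bash
python3 -m crank '[[[0,0,1.5,2,40,0,0],[0,0,1.5,2,40,0,0],[0,0,1.5,3,40,0,0],[0,0,1,3,40,0,0],[0,0,0,3,30,0,0],[0,0,0,3,18,0,0],[0,0,0,0,0,0,0.3],[0,0,0,0,0,0,0.3]]]'
cat > w.py <<'E'
from bench import r
from h import *
import sys
s=r.sense(); M=R.from_rotvec(s["orientation"]).as_matrix()
print(s["clock"],np.round(s["tcp_pos"],4),"jaw yaw",np.degrees(np.arctan2(M[1,2],M[0,2])).round(2),"x",M[:,0].round(3),"gap",round(s["finger_gap"],3),"q",np.round(s["qpos"],2),"F",np.round(s["wrist_force"],1))
n=sys.argv[1]; c=sys.argv[2] if len(sys.argv)>2 else "wrist"
f=r.grab_frame(c); cv2.imwrite(f"pics/{n}.png",f["frame"])
import pickle; pickle.dump(f,open(f"pics/{n}.pkl","wb"))
E
python3 w.py w1
```

```text
clock: 3.25
tcp_pos: [0.5796, 0.2, 0.236]
orientation: [0.22, 1.544, -0.221]
wrist_force: [-0.7, -0.4, -0.3]
finger_gap: 0.703
3.25 [0.5796 0.2    0.236 ] jaw yaw -16.14 x [ 0.015 -0.003 -1.   ] gap 0.703 q [ 0.03  0.36 -0.56  1.62  0.21  1.2  -0.86] F [-0.7 -0.4 -0.3]
```

View pics/w1.png

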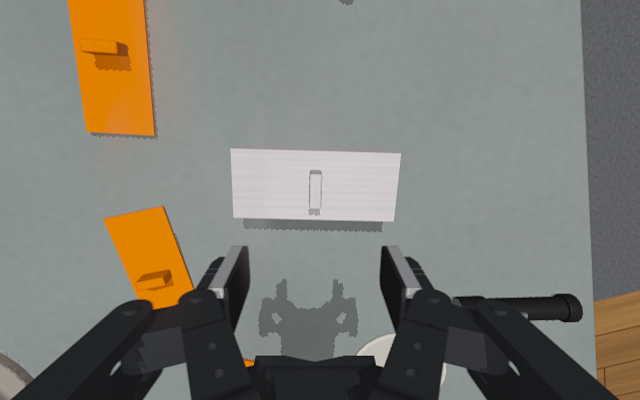

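The wrist view shows the aluminium lid at (316,186), with its bar at about (315,190) and the jaws nearly parallel to its length. I'll work out the pose from this view.

```bash
python3 - <<'E'
import pickle
from h import *
f=pickle.load(open("pics/w1.pkl","rb")); im=f["frame"]
m=(im.min(2)>150).astype(np.uint8)
n,l,s,c=cv2.connectedComponentsWithStats(cv2.morphologyEx(m,cv2.MORPH_CLOSE,np.ones((3,3))))
i=l[170,280]; print(s[i])
cn=cv2.findContours((l==i).astype(np.uint8),0,2)[0][0].reshape(-1,2)
P=back(f,cn,.049)[:,:2].astype(np.float32); print(cv2.minAreaRect(P))
print("bar top ends",back(f,[(315,171),(315,207)],.071).round(4), back(f,[(310,190),(321.5,190)],.071).round(4))
cv2.imwrite("pics/c1.png",cv2.resize(im[140:240,220:410],None,fx=4,fy=4,interpolation=2))
E
```

```text
[  230   148   171    74 11599]
((0.5790366530418396, 0.18359342217445374), (0.07538468390703201, 0.17291125655174255), 72.19920349121094)
bar top ends [[0.5848 0.2035 0.071 ]
 [0.5747 0.1685 0.071 ]] [[0.5749 0.1867 0.071 ]
 [0.5856 0.1835 0.071 ]]
```

View pics/c1.png

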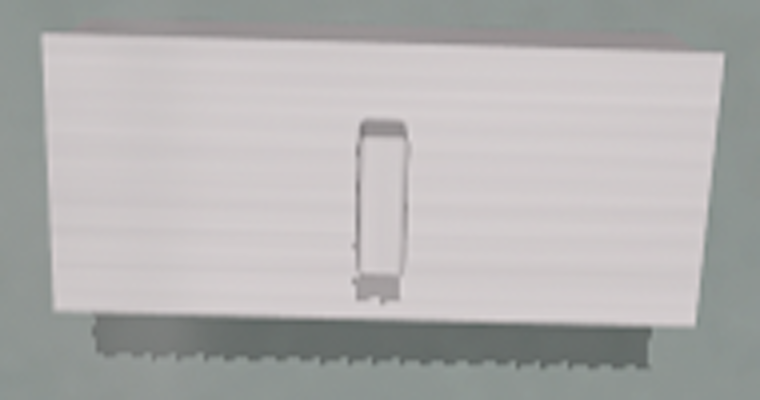

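```bash
python3 -m crank '[[[0.2,0.9,-1.8,0,-8,-30,0.4],[0,0,0,0,-8,-35,0.4],[0,0,0,0,0,-35,0.4],[0,0,0,0,0,-30,0.4],[0,0,0,0,0,0,0.4],[0,0,0,0,0,0,0.4]]]'; python3 w.py w2
```

```text
clock: 3.9
tcp_pos: [0.5827, 0.1702, 0.1051]
orientation: [0.257, 1.549, -0.263]
wrist_force: [1.2, -0.1, 1.1]
finger_gap: 0.602
3.9 [0.5827 0.1702 0.1051] jaw yaw -18.98 x [ 0.005 -0.005 -1.   ] gap 0.602 q [ 0.03  0.48 -0.51  1.76  0.29  0.97 -0.92] F [ 1.2 -0.1  1.1]
```

View pics/w2.png

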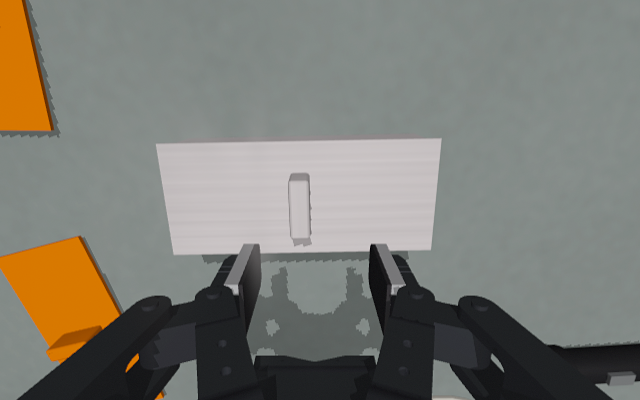

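```bash
cat > lid.py <<'E'
import pickle,sys
from h import *
f=pickle.load(open(f"pics/{sys.argv[1]}.pkl","rb")); im=f["frame"]; z=float(sys.argv[2]); u,v=int(sys.argv[3]),int(sys.argv[4])
m=(im.min(2)>140).astype(np.uint8)
n,l,s,c=cv2.connectedComponentsWithStats(cv2.morphologyEx(m,cv2.MORPH_CLOSE,np.ones((5,5))))
i=l[v,u]; print(s[i])
cn=cv2.findContours((l==i).astype(np.uint8),0,2)[0][0].reshape(-1,2)
P=back(f,cn,z)[:,:2].astype(np.float32); print(cv2.minAreaRect(P))
E
python3 lid.py w2 .049 230 180
python3 - <<'E'
import pickle
from h import *
f=pickle.load(open("pics/w2.pkl","rb"))
b=back(f,[(290,181),(309,181),(309,238),(291,238)],.071);print(b.round(4),b.mean(0))
E
```

```text
[  155   135   287   121 30657]
((0.5794782042503357, 0.18511798977851868), (0.07896462082862854, 0.1722448766231537), 72.11107635498047)
[[0.5803 0.2015 0.071 ]
 [0.5903 0.198  0.071 ]
 [0.5789 0.1655 0.071 ]
 [0.569  0.169  0.071 ]] [0.57960634 0.18349048 0.071     ]
```

```bash
python3 -m crank '[[[0.2,0.2,1,-3,14,0,0.4],[0,0,0,0,0,0,0.4],[0,0,0,0,0,0,0.4]]]'; python3 w.py w3
```

```text
clock: 4.25
tcp_pos: [0.5821, 0.1859, 0.1099]
orientation: [0.247, 1.548, -0.244]
wrist_force: [1.0, -0.3, 0.4]
finger_gap: 0.601
4.25 [0.5821 0.1859 0.1099] jaw yaw -17.96 x [ 0.009  0.001 -1.   ] gap 0.601 q [ 0.01  0.48 -0.52  1.75  0.28  0.97 -0.93] F [ 1.  -0.3  0.4]
```

```bash
python3 -m crank '[[[0,0.5,0,-2,-1,-15,0.5],[0,0,0,0,0,-12,0.5],[0,0,0,0,0,-8,0.5],[0,0,0,0,0,0,0.5],[0,0,0,0,0,0,0.5]]]'; python3 w.py w4
```

```text
clock: 4.8
tcp_pos: [0.5793, 0.1854, 0.0715]
orientation: [0.246, 1.559, -0.245]
wrist_force: [0.4, -0.1, 0.5]
finger_gap: 0.505
4.8 [0.5793 0.1854 0.0715] jaw yaw -17.9 x [-0.002  0.001 -1.   ] gap 0.505 q [ 0.    0.53 -0.5   1.78  0.31  0.91 -0.95] F [ 0.4 -0.1  0.5]
```

```bash
python3 -m crank '[[[0,0,0,0,-1,-8,0.5],[0,0,0,0,0,-6,0.5],[0,0,0,0,0,0,0.5],[0,0,0,0,0,0,0.5]]]'; python3 w.py w5; python3 w.py s5 side
```

```text
clock: 5.25
tcp_pos: [0.5797, 0.1842, 0.0567]
orientation: [0.246, 1.558, -0.245]
wrist_force: [0.4, 0.1, 0.2]
finger_gap: 0.498
5.25 [0.5797 0.1842 0.0567] jaw yaw -17.93 x [-0.001  0.001 -1.   ] gap 0.498 q [-0.    0.55 -0.5   1.79  0.32  0.89 -0.96] F [0.4 0.1 0.2]
5.3 [0.5796 0.1841 0.0568] jaw yaw -17.93 x [-0.001  0.001 -1.   ] gap 0.504 q [-0.    0.55 -0.5   1.79  0.32  0.89 -0.96] F [-0.7  0.3  0.6]
```

View pics/w5.png

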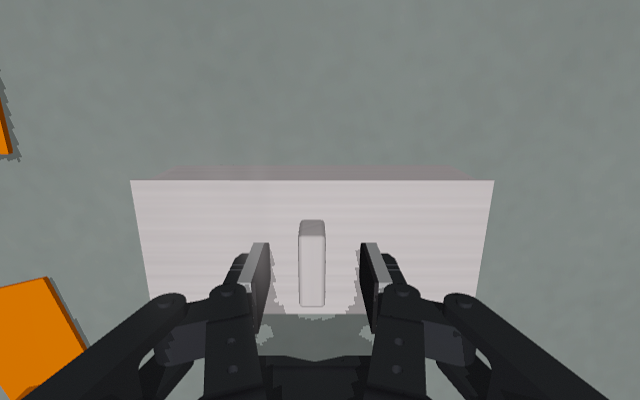

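The bar at (312,262) is centred between the pads, which stand at x 262 and 368. I'll come down a last few millimetres and grip.

```bash
python3 -m crank '[[[0,0,0,0,0,-4,0.6],[0,0,0,0,0,0,0.8],[0,0,0,0,0,0,1],[0,0,0,0,0,0,1],[0,0,0,0,0,0,1],[0,0,0,0,0,0,1],[0,0,0,0,0,0,1]]]' 40; python3 w.py w6
```

```text
clock: 6.05
tcp_pos: [0.5802, 0.1846, 0.0534]
orientation: [0.247, 1.556, -0.244]
wrist_force: [0.4, 0.1, 0.7]
finger_gap: 0.127
6.05 [0.5802 0.1846 0.0534] jaw yaw -17.91 x [ 0.001  0.002 -1.   ] gap 0.127 q [-0.    0.55 -0.49  1.79  0.33  0.88 -0.96] F [0.4 0.1 0.7]
```

```bash
python3 -m crank '[[[0,0,0,0,0,6,1],[0,0,0,0,0,10,1],[0,0,0,0,0,12,1],[0,0,0,0,0,15,1],[0,0,0,0,0,15,1],[0,0,0,0,0,10,1],[0,0,0,0,0,0,1],[0,0,0,0,0,0,1]]]'; python3 w.py w7;python3 w.py s7 side
```

```text
clock: 6.9
tcp_pos: [0.5806, 0.1847, 0.1294]
orientation: [0.247, 1.553, -0.243]
wrist_force: [0.3, 1.0, -2.0]
finger_gap: 0.127
6.9 [0.5806 0.1847 0.1294] jaw yaw -17.92 x [ 0.004  0.002 -1.   ] gap 0.127 q [ 0.02  0.46 -0.53  1.74  0.27  1.01 -0.91] F [ 0.3  1.  -2. ]
6.95 [0.5808 0.1848 0.1293] jaw yaw -17.92 x [ 0.004  0.002 -1.   ] gap 0.128 q [ 0.02  0.46 -0.53  1.74  0.27  1.01 -0.91] F [ 0.3  0.7 -2.1]
```

View pics/w7.png

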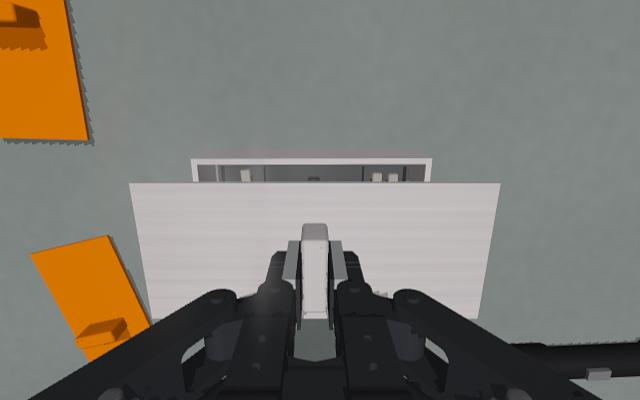

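View pics/s7.png

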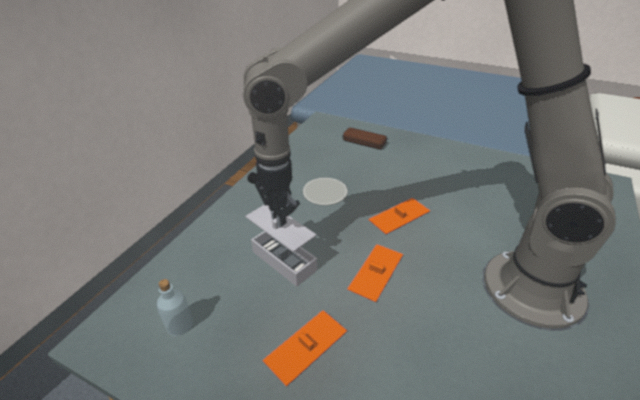

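Lid lifted level, gripped on its bar. The wrist view shows the tray below with one holder at (245,175) and two at (377,177) and (393,177). I'll refine the pad centre from both fixed cameras.

```bash
python3 - <<'E'
import pickle
from h import *
from bench import r
f=pickle.load(open("pics/s7.pkl","rb")); im0=cv2.imread("pics/side0.png")
g=r.grab_frame("top"); im1=cv2.imread("pics/top0.png")
for fr,im,sd in((f,im0,(325,190)),(g,im1,(368,188))):
    h=cv2.cvtColor(im,cv2.COLOR_BGR2GRAY).astype(float)
    bg=np.median(h[sd[1]-40:sd[1]+40,sd[0]-45:sd[0]+45]); 
    pv=h[sd[1]-3:sd[1]+4,sd[0]-3:sd[0]+4].mean(); corner=np.median(h[sd[1]+25:sd[1]+40,sd[0]-10:sd[0]+10])
    m=(h>(pv+corner)/2).astype(np.uint8); n,l,s,c=cv2.connectedComponentsWithStats(m); i=l[sd[1],sd[0]]
    P=back(fr,np.argwhere(l==i)[:,::-1],.004)[:,:2]; print(s[i],pv,corner,P.mean(0).round(4),(P.max(0)-P.min(0)).round(3))
E
```

```text
[303 177  45  28 969] 160.3673469387755 115.0 [ 0.6101 -0.1289] [0.141 0.142]
[ 345  165   46   46 1640] 187.3673469387755 128.0 [ 0.614  -0.1292] [0.14  0.138]
```

```bash
python3 -m crank '[[[0,0,0,2,-15,0,1],[0,0,0,3,-25,0,1],[0,0,0,3,-32,0,1],[0,0,0,4,-35,0,1],[0,0,0,4,-35,0,1],[0,0,0,4,-35,0,1],[0,0,0,4,-32,0,1],[0,0,0,3,-25,0,1]]]'; python3 -m crank '[[[0,0,0,2,-20,0,1],[0,0,0,1,-10,0,1],[0,0,0,0,0,0,1],[0,0,0,0,0,0,1]]]'; python3 w.py w8
```

```text
clock: 7.85
tcp_pos: [0.602, -0.062, 0.1232]
orientation: [0.24, 1.566, -0.242]
wrist_force: [0.1, 0.2, -1.3]
finger_gap: 0.126
clock: 8.25
tcp_pos: [0.6021, -0.1033, 0.1204]
orientation: [0.246, 1.57, -0.254]
wrist_force: [-0.1, 0.8, -1.0]
finger_gap: 0.133
8.25 [ 0.6021 -0.1033  0.1204] jaw yaw -18.23 x [-0.014 -0.003 -1.   ] gap 0.133 q [ 0.44  0.47 -0.45  1.73  0.24  1.01 -0.42] F [-0.1  0.8 -1. ]
```

```bash
python3 -m crank '[[[0.2,-0.8,0.2,5,-14,0,1],[0,0,0,4,-8,-10,1],[0,0,0,0,0,-15,1],[0,0,0,0,0,-15,1],[0,0,0,0,0,-10,1],[0,0,0,0,0,0,1],[0,0,0,0,0,0,1]]]'; python3 w.py w9;python3 w.py s9 side
```

```text
clock: 9.0
tcp_pos: [0.6107, -0.1216, 0.0642]
orientation: [0.243, 1.56, -0.238]
wrist_force: [-0.2, -0.1, -1.3]
finger_gap: 0.128
9.0 [ 0.6107 -0.1216  0.0642] jaw yaw -17.55 x [-0.002  0.003 -1.   ] gap 0.128 q [ 0.45  0.55 -0.43  1.75  0.27  0.91 -0.4 ] F [-0.2 -0.1 -1.3]
9.05 [ 0.6105 -0.1215  0.0642] jaw yaw -17.55 x [-0.002  0.003 -1.   ] gap 0.124 q [ 0.45  0.55 -0.43  1.75  0.27  0.91 -0.4 ] F [-0.8  0.4 -2.1]
```

View pics/s9.png

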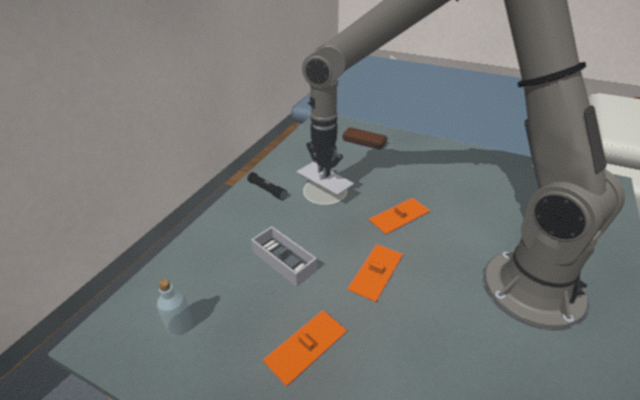

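View pics/w9.png

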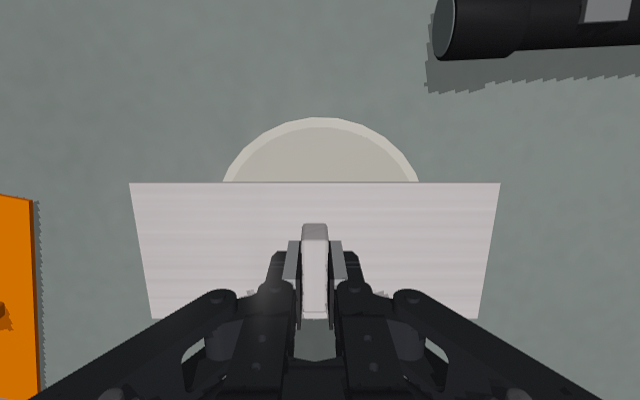

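```bash
python3 - <<'E'
import pickle
from h import *
from scipy.optimize import least_squares
f=pickle.load(open("pics/w9.pkl","rb")); im=f["frame"]; h=cv2.cvtColor(im,cv2.COLOR_BGR2GRAY).astype(float)
pts=[]
for u in range(240,405,4):
    col=cv2.GaussianBlur(h,(3,3),0)[100:178,u]; d=np.diff(col); pts.append((u,100.5+d.argmax()))
print(pts[::8])
for z in(0,.002,.004):
    P=back(f,pts,z)[:,:2]
    q=least_squares(lambda c:np.hypot(*(P-c[:2]).T)-c[2],[.61,-.13,.07],loss='soft_l1',f_scale=.001); q2=least_squares(lambda c:np.hypot(*(P-c).T)-.07,[.61,-.13],loss='soft_l1',f_scale=.001)
    print(z,q.x.round(4),q2.x.round(4))
E
```

```text
[(240, np.float64(151.5)), (272, np.float64(128.5)), (304, np.float64(118.5)), (336, np.float64(117.5)), (368, np.float64(127.5)), (400, np.float64(151.5))]
0 [ 0.6124 -0.131   0.0701] [ 0.6124 -0.1309]
0.002 [ 0.6126 -0.1302  0.0695] [ 0.6124 -0.1308]
0.004 [ 0.6128 -0.1295  0.0688] [ 0.6124 -0.1307]
```

```bash
python3 -m crank '[[[0.1,-0.1,0,1,-6,-8,1],[0,0,0,1,-2,-12,1],[0,0,0,0,0,-8,1],[0,0,0,0,0,0,1],[0,0,0,0,0,0,1]]]'; python3 w.py w10
```

```text
clock: 9.6
tcp_pos: [0.614, -0.131, 0.0354]
orientation: [0.245, 1.555, -0.237]
wrist_force: [0.3, 0.4, -1.0]
finger_gap: 0.131
9.6 [ 0.614  -0.131   0.0354] jaw yaw -17.59 x [ 0.003  0.004 -1.   ] gap 0.131 q [ 0.45  0.59 -0.41  1.75  0.29  0.86 -0.4 ] F [ 0.3  0.4 -1. ]
```

```bash
python3 -m crank '[[[-0.2,0.2,0,-1,1,-6,1],[0,0,0,0,0,-5,1],[0,0,0,0,0,-2,1],[0,0,0,0,0,0,1],[0,0,0,0,0,0,1]]]'; python3 w.py w11
```

```text
clock: 10.15
tcp_pos: [0.6133, -0.1293, 0.0219]
orientation: [0.241, 1.557, -0.24]
wrist_force: [0.0, -0.0, -1.2]
finger_gap: 0.134
10.15 [ 0.6133 -0.1293  0.0219] jaw yaw -17.55 x [ 0.  0. -1.] gap 0.134 q [ 0.44  0.61 -0.41  1.76  0.31  0.84 -0.41] F [ 0.  -0.  -1.2]
```

Level and centred, about 6 mm to go. I'll creep down until it touches.

```bash
python3 -m crank '[[[0,0,0,0,0,-2,1],[0,0,0,0,0,-2,1],[0,0,0,0,0,0,1],[0,0,0,0,0,0,1]]]';  python3 -m crank '[[[0,0,0,0,0,-1,1],[0,0,0,0,0,0,1],[0,0,0,0,0,0,1]]]'
```

```text
clock: 10.6
tcp_pos: [0.6136, -0.1295, 0.018]
orientation: [0.241, 1.557, -0.24]
wrist_force: [0.5, 0.9, -1.3]
finger_gap: 0.133
clock: 10.9
tcp_pos: [0.6137, -0.1295, 0.017]
orientation: [0.241, 1.556, -0.24]
wrist_force: [0.5, -0.2, -1.3]
finger_gap: 0.128
```

```bash
python3 -m crank '[[[0,0,0,0,0,-1,1],[0,0,0,0,0,0,1],[0,0,0,0,0,0,1]]]';  python3 -m crank '[[[0,0,0,0,0,-1,1],[0,0,0,0,0,0,1],[0,0,0,0,0,0,1]]]'
```

```text
clock: 11.2
tcp_pos: [0.6138, -0.1295, 0.016]
orientation: [0.241, 1.556, -0.24]
wrist_force: [0.6, -0.0, -1.3]
finger_gap: 0.13
clock: 11.5
tcp_pos: [0.6141, -0.1296, 0.0155]
orientation: [0.241, 1.556, -0.24]
wrist_force: [-0.5, -0.7, -1.4]
finger_gap: 0.129
```

```bash
python3 -m crank '[[[0,0,0,0,0,-1,1],[0,0,0,0,0,0,1],[0,0,0,0,0,0,1]]]'; python3 w.py s12 side; python3 w.py w12; python3 -c "
import cv2;a=cv2.imread('pics/s12.png')[130:220,270:390];cv2.imwrite('pics/s12c.png',cv2.resize(a,None,fx=6,fy=6,interpolation=2))"
```

```text
clock: 11.8
tcp_pos: [0.6143, -0.1296, 0.0155]
orientation: [0.241, 1.555, -0.241]
wrist_force: [-0.1, -0.4, -0.5]
finger_gap: 0.129
11.8 [ 0.6143 -0.1296  0.0155] jaw yaw -17.57 x [ 0.002 -0.    -1.   ] gap 0.129 q [ 0.44  0.61 -0.4   1.76  0.31  0.82 -0.42] F [-0.1 -0.4 -0.5]
11.85 [ 0.6143 -0.1296  0.0155] jaw yaw -17.57 x [ 0.002 -0.    -1.   ] gap 0.13 q [ 0.44  0.62 -0.4   1.76  0.31  0.82 -0.42] F [-0. -1. -0.]
```

View pics/s12c.png

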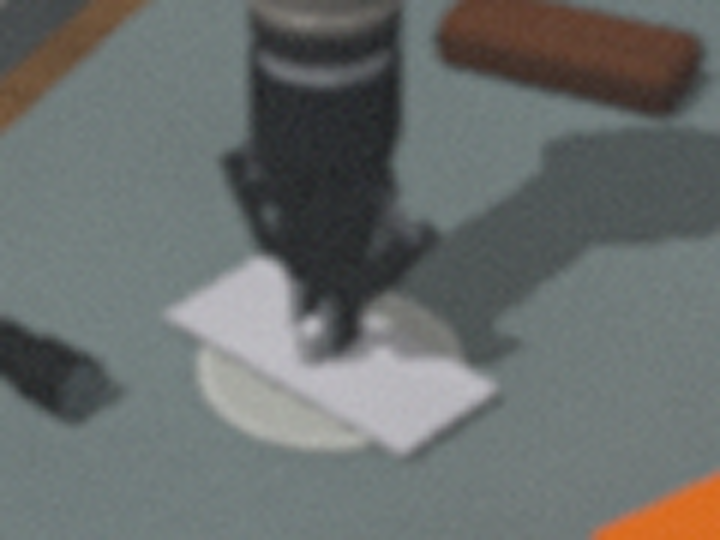

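View pics/w12.png

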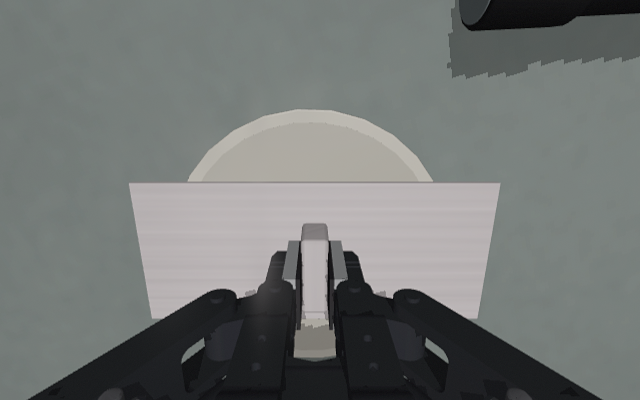

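z has stopped at 15.5 mm and the lid's weight is off the wrist, so it is resting on the pad. Releasing.

```bash
python3 -m crank '[[[0,0,0,0,0,0,0.75],[0,0,0,0,0,0,0.6],[0,0,0,0,0,0,0.5],[0,0,0,0,0,0,0.5],[0,0,0,0,0,0,0.5],[0,0,0,0,0,0,0.5]]]'; python3 w.py w13
```

```text
clock: 12.5
tcp_pos: [0.6147, -0.1296, 0.0155]
orientation: [0.241, 1.555, -0.241]
wrist_force: [0.3, -0.2, 0.1]
finger_gap: 0.498
12.5 [ 0.6147 -0.1296  0.0155] jaw yaw -17.57 x [ 0.003 -0.    -1.   ] gap 0.498 q [ 0.44  0.62 -0.4   1.76  0.31  0.82 -0.42] F [ 0.3 -0.2  0.1]
```

View pics/w13.png

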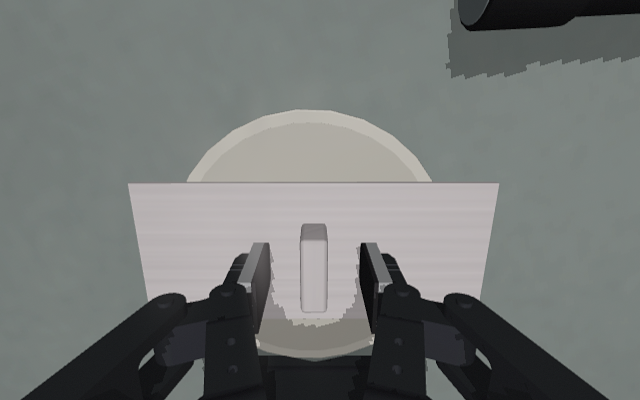

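The bar at (313,265) stands free between the open pads. I'll go straight up, then back to the case.

```bash
python3 -m crank '[[[0,0,0,0,0,8,0.5],[0,0,0,0,0,15,0.5],[0,0,0,0,0,25,0.5],[0,0,0,0,0,30,0.5],[0,0,0,-2,10,30,0.5],[0,0,0,-3,25,25,0.5],[0,0,0,-4,35,0,0.5],[0,0,0,-4,35,0,0.5]]]'; python3 -m crank '[[[0,0,0,-4,38,0,0.5],[0,0,0,-4,38,0,0.5],[0,0,0,-4,38,0,0.5],[0,0,0,-4,30,0,0.5],[0,0,0,0,20,0,0.5],[0,0,0,0,0,0,0.5],[0,0,0,0,0,0,0.5]]]'; python3 w.py w14; python3 w.py t14 top
```

```text
clock: 13.35
tcp_pos: [0.6024, -0.0295, 0.1624]
orientation: [0.248, 1.545, -0.253]
wrist_force: [0.2, 1.6, 0.1]
finger_gap: 0.503
clock: 14.05
tcp_pos: [0.586, 0.1484, 0.1752]
orientation: [0.244, 1.532, -0.24]
wrist_force: [-0.1, -0.1, 0.0]
finger_gap: 0.498
14.05 [0.586  0.1484 0.1752] jaw yaw -17.75 x [ 0.025 -0.001 -1.   ] gap 0.498 q [ 0.1   0.39 -0.55  1.72  0.24  1.07 -0.83] F [-0.1 -0.1  0. ]
14.1 [0.586  0.1485 0.1753] jaw yaw -17.78 x [ 0.026 -0.001 -1.   ] gap 0.5 q [ 0.1   0.39 -0.55  1.72  0.24  1.07 -0.83] F [0.3 0.5 1.2]
```

View pics/w14.png

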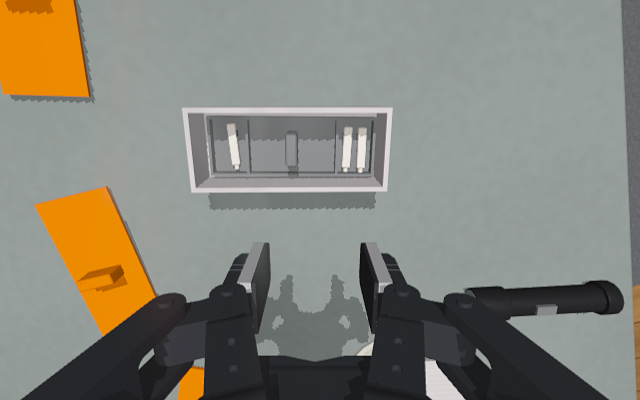

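View pics/t14.png

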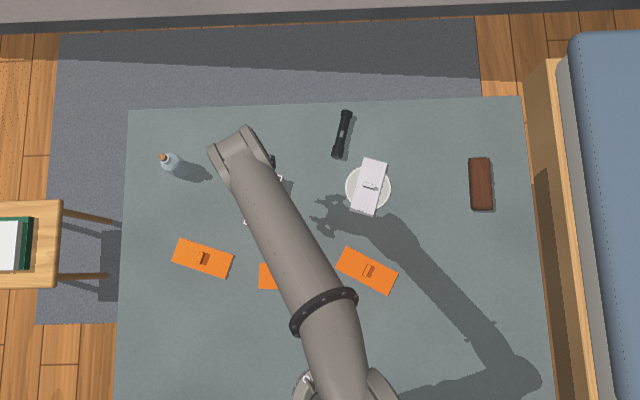

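The top view shows the lid lying centred on the pad at (369,186). The wrist view shows the open case, with the tab at (292,148) and holders at (235,147), (347,149) and (361,149). Measuring the tab and tray.

```bash
python3 lid.py t14 .011 372 170; python3 - <<'E'
import pickle
from h import *
f=pickle.load(open("pics/w14.pkl","rb")); im=f["frame"]
a=im[95:205,170:405]; cv2.imwrite("pics/c14.png",cv2.resize(a,None,fx=3.4,fy=3.4,interpolation=2))
for xy in((.580,.1845),):
  y=np.radians(-17.9); Rz=np.array([[np.cos(y),-np.sin(y)],[np.sin(y),np.cos(y)]])
  def W(pts): pts=np.array(pts,float); o=pts.copy(); o[:,:2]=pts[:,:2]@Rz.T+xy; return o
  rim=proj(f,W([(-.084,-.035,.046),(.084,-.035,.046),(.084,.035,.046),(-.084,.035,.046)]))
  tab=proj(f,W([(-.005,-.014,.039),(.005,-.014,.039),(.005,.014,.039),(-.005,.014,.039)]))
  print(rim.round(1).tolist()); print(tab.round(1).tolist())
o=cv2.resize(im,None,fx=4,fy=4,interpolation=2)
for q,c in((rim,(0,0,255)),(tab,(0,255,0))): cv2.polylines(o,[np.int32(q*4+1.5)],True,c,1)
cv2.imwrite("pics/o14.png",o[95*4:200*4,205*4:405*4][:, :800])
E
```

```text
[ 345  156   46   60 1993]
((0.6182272434234619, -0.1297617405653), (0.13961027562618256, 0.17401820421218872), 71.90988159179688)
[[191.2, 189.9], [387.4, 189.0], [393.2, 105.0], [181.9, 104.6]]
[[284.1, 163.7], [295.8, 163.7], [295.3, 130.6], [283.3, 130.6]]
```

View pics/o14.png

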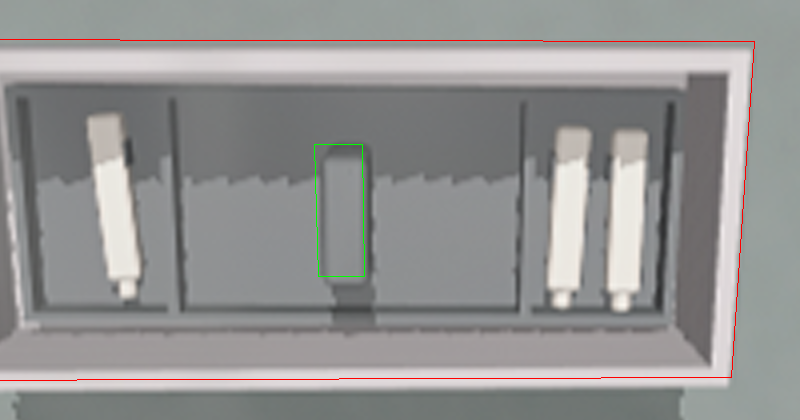

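View pics/c14.png

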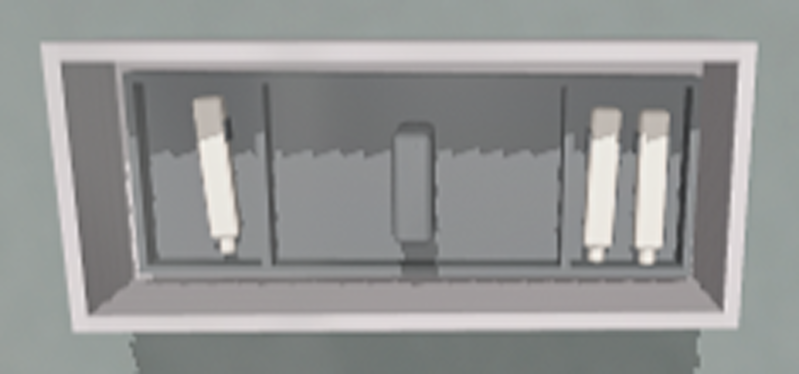

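```bash
python3 - <<'E'
import pickle
from h import *
f=pickle.load(open("pics/w14.pkl","rb"))
print(back(f,[(290.9,149.7)],.039).round(4), back(f,[(289,148.5)],.046).round(4))
M=R.from_rotvec(f["rvec"]).as_matrix(); print((-M.T@np.array(f["tvec"])).round(3))
E
```

```text
[[0.5804 0.1823 0.039 ]] [[0.5799 0.1847 0.046 ]]
[0.606 0.219 0.318]
```

```bash
python3 -m crank '[[[0,1.4,0,-3,15,-10,0.5],[0,0,0,-2,15,-20,0.5],[0,0,0,0,2,-25,0.5],[0,0,0,0,0,-18,0.5],[0,0,0,0,0,0,0.5],[0,0,0,0,0,0,0.5]]]'; python3 w.py w15
```

```text
clock: 14.75
tcp_pos: [0.582, 0.1762, 0.0971]
orientation: [0.251, 1.561, -0.257]
wrist_force: [0.6, -0.2, 0.8]
finger_gap: 0.494
14.75 [0.582  0.1762 0.0971] jaw yaw -18.55 x [-0.005 -0.003 -1.   ] gap 0.494 q [ 0.03  0.5  -0.52  1.76  0.3   0.97 -0.93] F [ 0.6 -0.2  0.8]
```

View pics/w15.png

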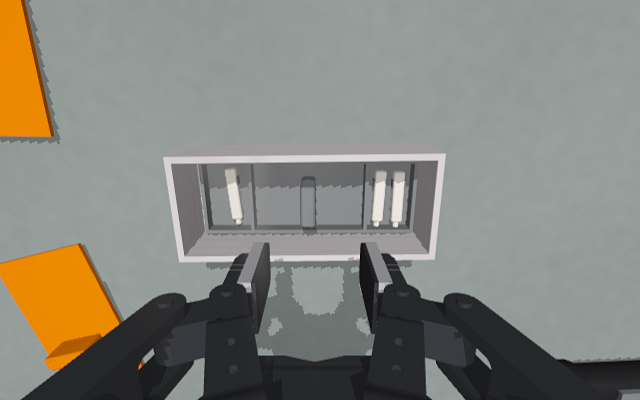

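```bash
python3 - <<'E'
import pickle
from h import *
f=pickle.load(open("pics/w15.pkl","rb")); im=f["frame"]
a=im[165:240,270:350]; cv2.imwrite("pics/c15.png",cv2.resize(a,None,fx=8,fy=8,interpolation=2))
E
```

```text
(no output)
```

View pics/c15.png

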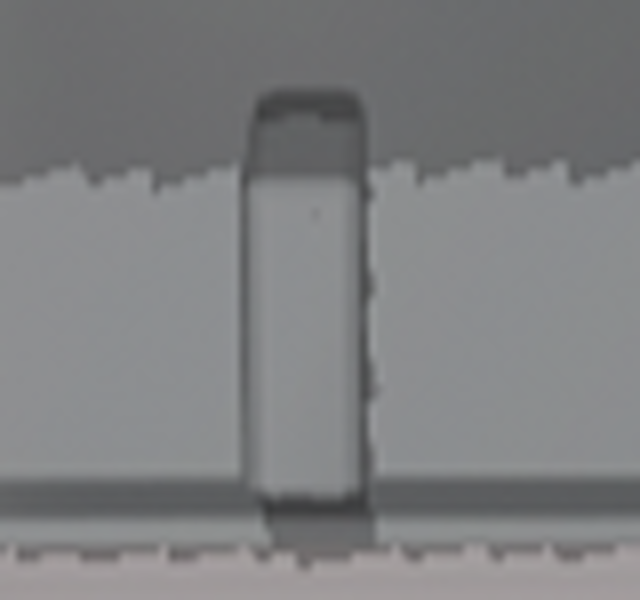

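```bash
python3 - <<'E'
import pickle
from h import *
f=pickle.load(open("pics/w15.pkl","rb"))
b=back(f,[(308,186.9),(308,227.3),(300.6,207),(315.3,207)],.039);print(b.round(4),b[:2].mean(0),b[2:].mean(0),np.hypot(*(b[0]-b[1])[:2]),np.hypot(*(b[2]-b[3])[:2]))
E
```

```text
[[0.5847 0.1947 0.039 ]
 [0.5758 0.1686 0.039 ]
 [0.5758 0.1835 0.039 ]
 [0.5848 0.1805 0.039 ]] [0.58026342 0.18165709 0.039     ] [0.58034185 0.18198695 0.039     ] 0.027610465901678802 0.009478034259937302
```

```bash
python3 -m crank '[[[0.2,-0.3,0.3,-2,5,-10,0.5],[0,0,0,0,0,-15,0.5],[0,0,0,0,0,-15,0.5],[0,0,0,0,0,-8,0.5],[0,0,0,0,0,0,0.5],[0,0,0,0,0,0,0.5]]]'; python3 w.py w16
```

```text
clock: 15.4
tcp_pos: [0.5808, 0.1811, 0.0465]
orientation: [0.252, 1.554, -0.25]
wrist_force: [-0.0, 0.0, -0.1]
finger_gap: 0.5
15.4 [0.5808 0.1811 0.0465] jaw yaw -18.32 x [ 0.002  0.001 -1.   ] gap 0.5 q [ 0.01  0.56 -0.5   1.8   0.34  0.87 -0.97] F [-0.   0.  -0.1]
```

View pics/w16.png

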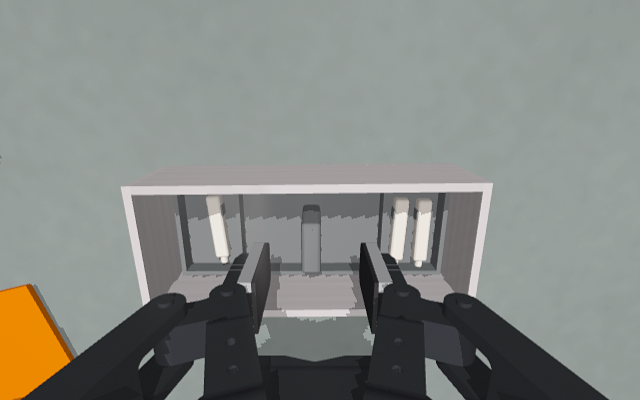

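The tab at (311,243) is centred between the pads, and the fingers sit inside the partitions. Continuing down to about 13 mm.

```bash
python3 -m crank '[[[0,0,0,0,0.5,-10,0.5],[0,0,0,0,0,-10,0.5],[0,0,0,0,0,-6,0.55],[0,0,0,0,0,0,0.55],[0,0,0,0,0,0,0.55]]]'; python3 w.py w17
```

```text
clock: 15.95
tcp_pos: [0.5815, 0.1817, 0.019]
orientation: [0.253, 1.552, -0.249]
wrist_force: [-0.1, 0.9, -0.1]
finger_gap: 0.45
15.95 [0.5815 0.1817 0.019 ] jaw yaw -18.34 x [ 0.004  0.002 -1.   ] gap 0.45 q [-0.01  0.6  -0.48  1.81  0.37  0.82 -0.99] F [-0.1  0.9 -0.1]
```

View pics/w17.png

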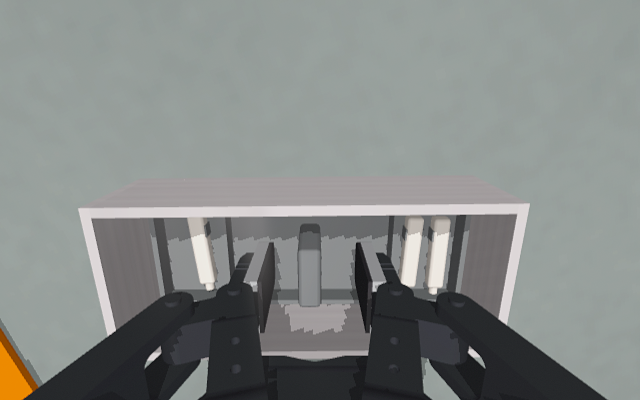

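```bash
python3 -m crank '[[[-0.1,0.2,0,-1.5,0.5,-3,0.6],[0,0,0,0,0,-2,0.7],[0,0,0,0,0,0,0.8],[0,0,0,0,0,0,1],[0,0,0,0,0,0,1],[0,0,0,0,0,0,1],[0,0,0,0,0,0,1],[0,0,0,0,0,0,1]]]' 50; python3 w.py w18
```

```text
clock: 16.8
tcp_pos: [0.5805, 0.1825, 0.0145]
orientation: [0.252, 1.554, -0.251]
wrist_force: [0.8, 0.6, -0.8]
finger_gap: 0.104
16.8 [0.5805 0.1825 0.0145] jaw yaw -18.36 x [ 0.002  0.    -1.   ] gap 0.104 q [-0.01  0.6  -0.48  1.81  0.37  0.81 -1.  ] F [ 0.8  0.6 -0.8]
```

View pics/w18.png

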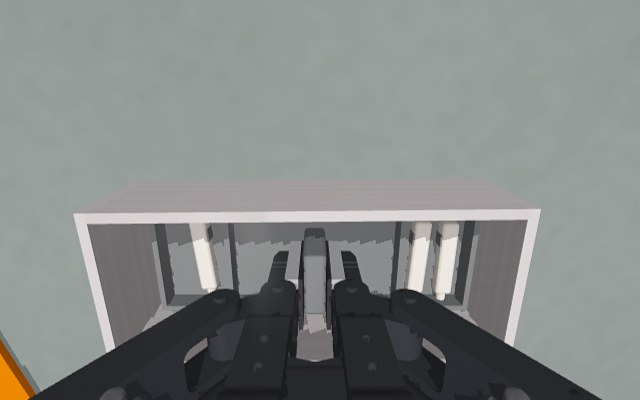

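Gripped, with an opening of 8.8 mm on the 10 mm tab. I'll lift slowly and watch the tilt.

```bash
python3 -m crank '[[[0,0,0,0,0,3,1],[0,0,0,0,0,5,1],[0,0,0,0,0,7,1],[0,0,0,0,0,7,1],[0,0,0,0,0,5,1],[0,0,0,0,0,2,1],[0,0,0,0,0,0,1]]]'; python3 w.py w19
```

```text
clock: 17.55
tcp_pos: [0.5803, 0.1823, 0.0464]
orientation: [0.252, 1.554, -0.251]
wrist_force: [0.4, -0.5, -1.7]
finger_gap: 0.103
17.55 [0.5803 0.1823 0.0464] jaw yaw -18.35 x [ 0.002 -0.    -1.   ] gap 0.103 q [ 0.    0.56 -0.5   1.8   0.34  0.87 -0.98] F [ 0.4 -0.5 -1.7]
```

View pics/w19.png

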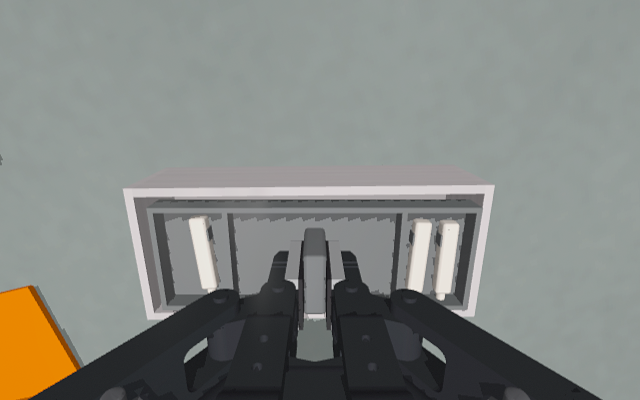

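The tray is coming up level, clear of the case walls, with all three holders in place. Raising on.

```bash
python3 -m crank '[[[0,0,0,0,0,5,1],[0,0,0,0,0,10,1],[0,0,0,0,0,14,1],[0,0,0,0,0,16,1],[0,0,0,0,0,16,1],[0,0,0,0,0,12,1],[0,0,0,0,0,6,1],[0,0,0,0,0,0,1]]]'; python3 w.py w20; python3 w.py s20 side
```

```text
clock: 18.4
tcp_pos: [0.58, 0.1826, 0.1329]
orientation: [0.251, 1.553, -0.25]
wrist_force: [-0.2, -0.3, -1.7]
finger_gap: 0.104
18.4 [0.58   0.1826 0.1329] jaw yaw -18.32 x [ 0.003  0.    -1.   ] gap 0.104 q [ 0.04  0.46 -0.54  1.74  0.27  1.02 -0.92] F [-0.2 -0.3 -1.7]
18.45 [0.5798 0.1825 0.1324] jaw yaw -18.31 x [ 0.003  0.    -1.   ] gap 0.107 q [ 0.04  0.46 -0.54  1.74  0.27  1.02 -0.92] F [ 0.1  0.3 -1.5]
```

View pics/w20.png

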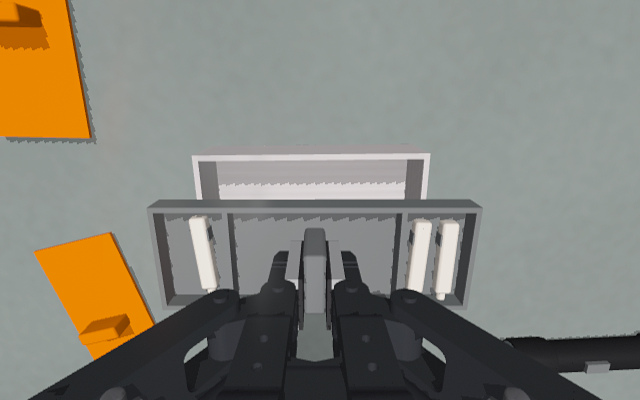

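View pics/s20.png

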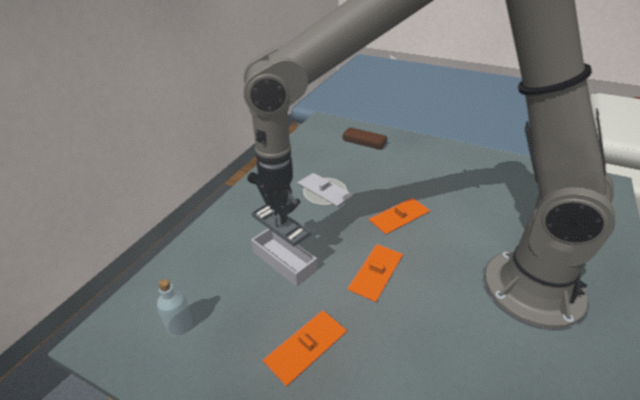

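```bash
python3 -m crank '[[[0,0,0,0,0,5,1],[0,0,0,0,0,5,1],[0,0,0,0,0,3,1],[0,0,0,0,0,0,1],[0,0,0,0,0,0,1],[0,0,0,0,0,0,1],[0,0,0,0,0,0,1],[0,0,0,0,0,0,1]]]'
for i in 1 2; do python3 -m crank '[[[0,0,0,0,0,0,1],[0,0,0,0,0,0,1],[0,0,0,0,0,0,1],[0,0,0,0,0,0,1],[0,0,0,0,0,0,1],[0,0,0,0,0,0,1],[0,0,0,0,0,0,1],[0,0,0,0,0,0,1]]]'; done
```

```text
clock: 19.3
tcp_pos: [0.5775, 0.1815, 0.1427]
orientation: [0.249, 1.56, -0.253]
wrist_force: [0.3, 0.1, -1.8]
finger_gap: 0.108
clock: 20.1
tcp_pos: [0.5774, 0.1815, 0.1425]
orientation: [0.249, 1.561, -0.253]
wrist_force: [-0.2, 0.6, -1.2]
finger_gap: 0.107
clock: 20.9
tcp_pos: [0.5774, 0.1815, 0.1425]
orientation: [0.249, 1.56, -0.253]
wrist_force: [-0.9, 0.1, -1.3]
finger_gap: 0.108
```

```bash
for i in 1 2 3; do python3 -m crank '[[[0,0,0,0,0,0,1],[0,0,0,0,0,0,1],[0,0,0,0,0,0,1],[0,0,0,0,0,0,1],[0,0,0,0,0,0,1],[0,0,0,0,0,0,1],[0,0,0,0,0,0,1],[0,0,0,0,0,0,1]]]'; done; python3 w.py w21; python3 w.py t21 top; python3 w.py s21 side
```

```text
clock: 21.7
tcp_pos: [0.5774, 0.1815, 0.1425]
orientation: [0.249, 1.56, -0.253]
wrist_force: [0.3, -0.1, -2.3]
finger_gap: 0.105
clock: 22.5
tcp_pos: [0.5774, 0.1815, 0.1426]
orientation: [0.249, 1.56, -0.253]
wrist_force: [0.2, -0.1, -1.5]
finger_gap: 0.106
clock: 23.3
tcp_pos: [0.5774, 0.1815, 0.1425]
orientation: [0.249, 1.56, -0.253]
wrist_force: [1.1, 0.1, -2.4]
finger_gap: 0.105
23.3 [0.5774 0.1815 0.1425] jaw yaw -18.3 x [-0.005 -0.002 -1.   ] gap 0.105 q [ 0.04  0.45 -0.55  1.73  0.26  1.05 -0.91] F [ 1.1  0.1 -2.4]
23.35 [0.5774 0.1815 0.1425] jaw yaw -18.3 x [-0.005 -0.002 -1.   ] gap 0.108 q [ 0.04  0.45 -0.55  1.73  0.26  1.05 -0.91] F [ 0.4  0.2 -1.4]
23.4 [0.5774 0.1815 0.1425] jaw yaw -18.3 x [-0.005 -0.002 -1.   ] gap 0.108 q [ 0.04  0.45 -0.55  1.73  0.26  1.05 -0.91] F [ 0.9 -0.3 -0.5]
```

View pics/w21.png

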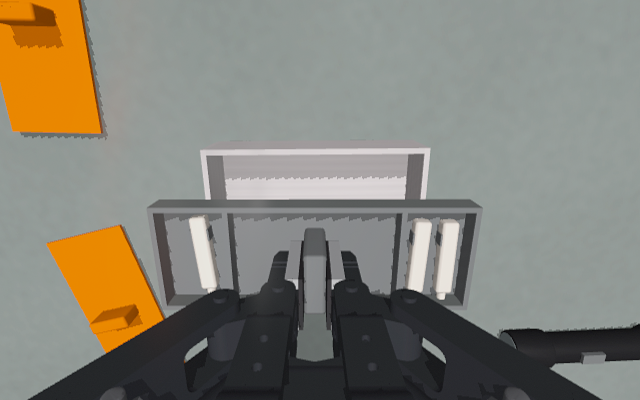

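View pics/t21.png

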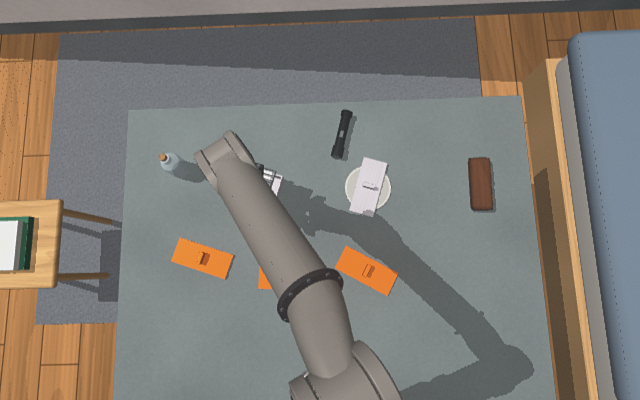

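View pics/s21.png

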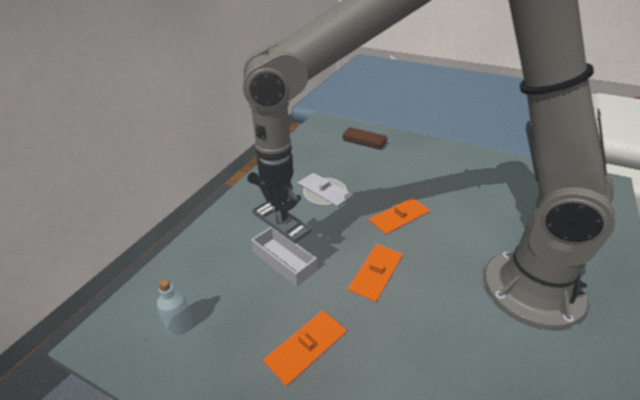

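The tray has been still for over 4 s, about 0.3° off level, with its underside at about 13 cm. The holders are at wrist-view pixels (203,250), (420,255) and (447,258). The lid lies flat on the pad at top (369,186), and the bottle, flashlight and glasses case haven't moved. Handing in.

```bash
python3 -c "
from bench import r
print(r.job_done()); print(r.sense()['clock'])"
```

```text
the job is handed in; nothing more can be done
None
the job is handed in; nothing more can be done
```

I lifted the aluminium lid off the case by its bar and laid it upright and flat on the pad. I then lifted the tray by its tab with all three holders in it, held it still for more than 4 s, and handed the job in at about 23.4 s, still holding it.

**Last checks:**
- **Tray:** the tilt was about 0.3°, and I reckon the underside was about 13 cm above the table. TCP drift during the hold was 0.2 mm at most, and all three holders were visible in their bays.
- **Lid:** by the arm's position at release it is about 2 mm from the pad's centre. An automatic top-camera fit put it about 6 mm off in x, but that outline had merged lid and pad, so I didn't rely on it.
- **Other objects:** the bottle, flashlight, glasses case and orange look-alikes looked unmoved in the final pictures.

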